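Strip the busbar stud

TASK

Take apart the stack on the taller stud of the busbar stand: move the wing nut, then the spacer, then the copper link bar into the empty black tray, one at a time in that order, leaving each in place on the stud until the one before is lying in the tray. Set the parts down rather than dropping or throwing them, and leave the link bar lying flat on the tray's floor.

Things in the scene. Friction and masses are not known exactly. Their poses are not given: they have to be found in the camera images.
- wing_nut: Steel wing nut, top of the stack on the stud, already unscrewed: it lifts straight off. Hub 22 mm across, 16 high, bore 13; two wings 5 mm thick slant up and out along its own +x and -x, 60 mm tip to tip, tops 29 mm above the hub's underside. Origin: centre of the hub's underside, z up, 81 mm above the bench at the start. 50 g. A like nut lying loose on the bench is a spare, not part of the job.
- spacer: Round aluminium spacer (tube) on the stud under the wing nut, resting on the link bar: 30 mm outside, bore 14 mm, 18 mm high. Origin: centre of its underside, z up, 63 mm above the bench at the start. 30 g. The narrower, taller tube loose on the bench is not part of the job.
- link_bar: Copper bar under the spacer, loose on a 30 mm wide insulator (38 at its foot): 100 mm long (own x), 40 wide (own y), 8 thick, 14 mm hole in the middle. Origin: centre of its underside, z up, 55 mm above the bench at the start. 280 g. The fixed smooth stud through it, 8 mm thick, ends at 103 mm. 100 mm off across the bar, on the same black base, is a like insulator with a fixed hex nut, 75 mm high.
- tray: Empty shallow black plastic tray fixed to the bench, open at the top: outside 170 mm (own x) by 230 mm (own y), 20 mm high; walls and floor 4 mm thick. Origin: centre of its underside, on the work surface, z up; the inner floor is 4 mm above the origin.

How it is judged:
By the outcome, as a careful person would: the job done as asked, in the order asked, and still so for the second after the job is handed in, with the robot touching nothing.
It also fails if it takes over 72 s, if anything falls off the work surface, if the arm or the gripper's body presses on something with over 40 N, if the wrist force passes 120 N, or if a joint passes its speed limit or range.

ROBOT

A 6-joint arm with a two-finger parallel gripper is mounted at the origin on the work surface. World frame = base frame: x ahead of the robot, y to its left, z up, the work surface at z = 0. Lengths are in m, angles in rad, forces in N, time in s.
With the tool pointing down it reaches from about 0.375 to 0.9 m from the base axis. Payload 3.1 kg.
Tool frame: the origin (TCP) lies midway between the tips of the shut fingers; the grasp point (between the pads) lies 19 mm behind it (manip.grip_depth is the distance from the TCP to the grasp point, in m); z points along the fingers, y is the line along which they close (so a half turn about z gives the same grasp; the last joint's range is limited). The gripper opens to 85 mm and grips with 20 to 120 N. Pads are 22 mm wide; open, the fingers measure 114 mm over their backs; the gripper's body (76 mm by 85 mm) begins 54 mm behind the grasp point. The pads swing forward as they close: fully open they stand 13 mm farther back than shut.
Start: joints at [-1.288, 0.527, 1.433, -0, 1.181, -0.178], TCP at [0.278, -0.56, 0.204] pointing down, gripper open.
Joint ranges: [-3.08, 3.08], [-0.75, 2.2], [0.22, 2.44], [-1.43, 4.57], [0, 2.65], [-2.85, 2.85]. Speed limits (rad/s): [2.79, 2.79, 3.14, 3.14, 3.14, 3.14].

INTERFACE

Orientations are given as a unit quaternion [x, y, z, w].
In Python, from station import telemetry, snapshot, manip gives the robot as it stands. The module is installed in compiled form; this text tells all that it offers.
- The arm moves only by the shell command python3 -m crank 'ROWS' [OPENING] [FORCE]. ROWS is text: rows parted by semicolons, each of 6 numbers parted by spaces: the shift along the tool's x, y, z as a fraction of full scale, then the turn, a rotation vector about the tool's x, y, z as a fraction of full scale. A call has exactly 5 rows; each row shifts and turns the commanded pose from where the row before left it, along the tool's axes as they then stand; what a row does not reach is not made up. Full scale, the value 1, is 4 cm for a shift and 90 degrees for a turn. A row lasts 1/10 s, in which the tool goes at most 50 mm and 8.59 degrees, less where a joint would pass 70% of its speed; a pose out of reach is approached as far as the arm can. A call with a number of a shift or a turn outside -1 to 1 is refused whole. A call with a gripper value outside its range is refused whole. OPENING is the opening, from -1 (shut) to 1 (fully open), set as the call begins (- or left out, the last holds). The fingers move at their own pace and stop on an object; FORCE is the grip in N (left out, the last holds). Time passes only in rows, so rows that do not move let the fingers close, or fill a call up. It gives the time, the measured TCP pose, the force, the opening and the grip force at its end, in the units of the state.
- telemetry.sense(): the state, without advancing time (a new reading comes with each control period).
- snapshot(name): name is "side" or "top"; returns a dict with "image" (384x512x3 uint8, red, green, blue), "depth" (384x512 float32, m along the optical axis (not along the pixel's ray), 0 where there is no reading), "camera_matrix" (3x3 intrinsics, pixels), "k1" (the pictures are not rectified: a ray, as slopes to the right and down, at radius r is drawn at 1 + k1 r^2 times it, then the intrinsics apply), "rvec" (rotation vector, rad) and "tvec" (3), from world to camera coordinates, as OpenCV has them. Camera axes: x right, y down, z forward; pixel columns grow to the right and rows downward; lengths in m; the calibration is good to about 2 mm. A picture is of the moment at which its call begins.
- manip.sign_off(): hands the job in; it is judged then, once.
The state is a dict: "t": time; "q": joint angles; "qd": joint speeds; "tau": joint torques, N m; "tcp_pos": TCP position; "tool_rot": TCP orientation; "force": force on the tool from outside, world axes, zero at the start; "ft_torque": the same for the moment, N m; "finger_gap": opening from 0.0 (shut) to 1.0 (fully open); "gripper_force": force on a finger pad.
Only numpy, scipy, OpenCV 4.12 (cv2) and the standard library are available. Lean on these libraries where they do the work, as an engineer would, in place of code of your own. Each camera call takes 0.05 s, during which the arm holds its last target. There are 200 camera calls.

## Working session

There is one attempt and no reset: what is moved stays moved. The work goes in short steps, Python scripts to look and compute and a shell command to move; the robot and the scene stay as the last step left them, time stands still between calls to the robot, and variables do not carry over. Pictures are saved under pics/ and viewed, at most 13 in all, crops included, and the job is handed in when it is done.

```bash
mkdir -p pics; cat > h.py <<'E'
import numpy as np, cv2
from scipy.spatial.transform import Rotation as R
from station import telemetry, snapshot, manip
def shot(n):
    s=snapshot(n); return s
def ray(s,u,v):
    K=np.array(s["camera_matrix"]);k=s["k1"]
    D=np.array([k,0,0,0],float)
    p=cv2.undistortPoints(np.array([[[u,v]]],float),K,D)[0,0]
    M=cv2.Rodrigues(np.array(s["rvec"],float))[0];t=np.array(s["tvec"],float).ravel()
    return -M.T@t, M.T@np.array([p[0],p[1],1.])
def onz(s,u,v,z):
    o,d=ray(s,u,v); return o+d*(z-o[2])/d[2]
def dep(s,u,v):
    o,d=ray(s,u,v); return o+d*s["depth"][int(round(v)),int(round(u))]
def save(s,f,crop=None,k=1):
    im=s["image"][...,::-1]
    if crop: im=im[crop[1]:crop[3],crop[0]:crop[2]]
    cv2.imwrite("pics/"+f,cv2.resize(im,None,fx=k,fy=k,interpolation=cv2.INTER_CUBIC))
def cloud(s):
    K=np.array(s["camera_matrix"]);D=np.array([s["k1"],0,0,0],float)
    h,w=s["depth"].shape;vv,uu=np.mgrid[:h,:w]
    p=cv2.undistortPoints(np.stack([uu,vv],-1).reshape(-1,1,2).astype(float),K,D)[:,0]
    z=s["depth"].ravel();P=np.c_[p*z[:,None],z]
    M=cv2.Rodrigues(np.array(s["rvec"],float))[0];t=np.array(s["tvec"],float).ravel()
    W=(P-t)@M; W[z==0]=np.nan
    return W.reshape(h,w,3)
E
python3 - <<'E'
from h import *
import pickle
a=shot("top");b=shot("side");pickle.dump((a,b),open("s0.pkl","wb"))
im=np.hstack([a["image"],b["image"]])[...,::-1]
save(a,"top0.png",k=1.5);save(b,"side0.png",k=1.5)
st=telemetry.sense();print(st["t"],st["tcp_pos"],st["tool_rot"],st["finger_gap"],manip.grip_depth,a["tvec"],a["k1"])
for s in(a,b):print(ray(s,256,192))
E
```

```text
0.1 [ 0.2777178  -0.55910985  0.20351392] [ 9.73577891e-01  2.28352932e-01 -4.82254930e-05 -1.01302236e-03] 1.0005106244270219 0.0187 [0.00427945 0.5376125  0.81879012] -0.013517216574106742
(array([0.40200686, 0.02282746, 0.89293458]), array([ 0.17276567, -0.02090698, -0.98486362]))
(array([ 0.4908727 , -0.57899448,  0.59845186]), array([ 0.09364436,  0.74296304, -0.66275856]))
```

View pics/top0.png

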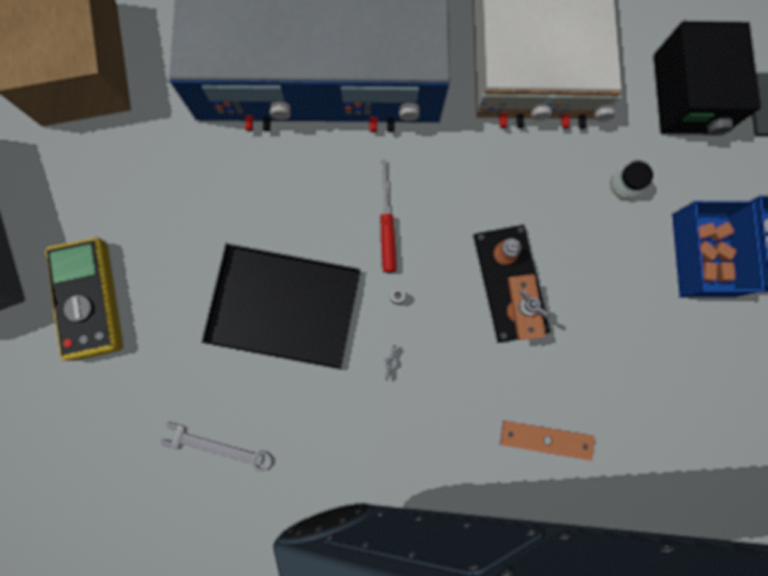

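View pics/side0.png

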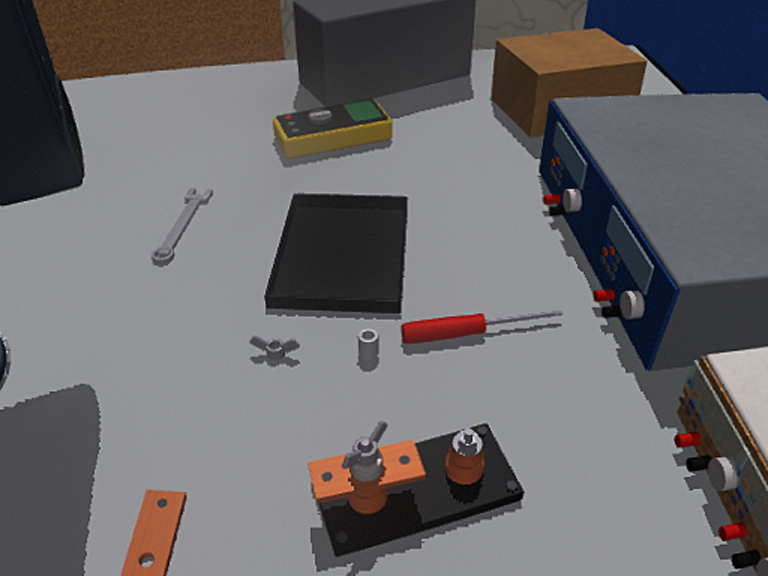

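The top view (x1.5 px) shows the stack at about (530,307), the tray at (282,305), the spare nut at (393,362) and the loose tube at (400,297). The side view shows the stack at (367,465), with the hex-nut insulator at (465,455) and the tray at (340,250).

```bash
python3 - <<'E'
from h import *
import pickle
a,b=pickle.load(open("s0.pkl","rb"))
C=cloud(a)
def roi(x0,y0,x1,y1):
    m=np.zeros(C.shape[:2],bool);m[int(y0/1.5):int(y1/1.5),int(x0/1.5):int(x1/1.5)]=1;return m
hsv=cv2.cvtColor(a["image"],cv2.COLOR_RGB2HSV)
def rect(m,z,name):
    m=cv2.morphologyEx(m.astype(np.uint8),cv2.MORPH_OPEN,np.ones((2,2)))
    c=max(cv2.findContours(m,0,1)[0],key=cv2.contourArea)[:,0].astype(float)
    P=np.array([onz(a,u,v,z)[:2] for u,v in c],np.float32)
    r=cv2.minAreaRect(P*1000);print(name,r); return r
br=hsv[...,2]
t=roi(190,230,370,380)&(br<75)
rect(t,0.02,"tray")
o=(hsv[...,0]<15)&(hsv[...,1]>110)&(br>60)
z=C[...,2]
m=roi(500,265,575,350)
rect(m&o&(z>.05),.063,"bar")
rect(roi(470,220,560,350)&(br<60),.01,"base")
n=m&(z>.075);print("nut n",n.sum())
P=C[n];print(P.mean(0),P.min(0),P.max(0))
w=m&(z>.068)
d=P[:,:2]-P[:,:2].mean(0);e,v=np.linalg.eigh(d.T@d);print("axis",np.degrees(np.arctan2(*v[::-1,1])),np.sqrt(e/len(P)))
for zz in (.068,.081,.09,.1):
    q=C[m&(z>zz)];print(zz,len(q),q.mean(0) if len(q) else"")
h=C[roi(490,235,525,265)&(z>.06)];print("hex",h.mean(0),h[:,2].max())
# side
hs=cv2.cvtColor(b["image"],cv2.COLOR_RGB2HSV);Cb=cloud(b)
mm=np.zeros(Cb.shape[:2],bool);mm[275:325,220:270]=1
g=mm&(Cb[...,2]>.083);print("side nut",g.sum(),Cb[g].mean(0),Cb[g].min(0),Cb[g].max(0))
big=cv2.resize(b["image"][265:355,200:350],None,fx=3,fy=3);tp=cv2.resize(a["image"][140:240,300:400],None,fx=2.7,fy=2.7)
cv2.imwrite("pics/crop1.png",np.hstack([big,tp])[...,::-1])
E
```

```text
tray ((524.434814453125, 168.5426483154297), (229.51524353027344, 166.29702758789062), 79.14522552490234)
bar ((516.6209716796875, -220.43870544433594), (98.79774475097656, 42.26715087890625), 7.205408096313477)
base ((564.8741455078125, -211.78118896484375), (186.75608825683594, 89.14896392822266), 11.008879661560059)
nut n 185
[ 0.51703394 -0.21623062  0.09425201] [ 0.49778094 -0.23761544  0.07551499] [ 0.53932483 -0.19709563  0.10880116]
axis -135.46109098419197 [0.00563878 0.01255994]
0.068 200 [ 0.51694032 -0.21582502  0.09254653]
0.081 159 [ 0.51743835 -0.21699478  0.09674186]
0.09 129 [ 0.51813767 -0.21785505  0.09970338]
0.1 56 [ 0.51810632 -0.21811856  0.10397847]
hex [ 0.61552961 -0.19861148  0.06856161] 0.07832024972581038
side nut 442 [ 0.51870488 -0.22275857  0.09773697] [ 0.49700552 -0.24148994  0.08319819] [ 0.54087098 -0.19936205  0.10937159]
```

View pics/crop1.png

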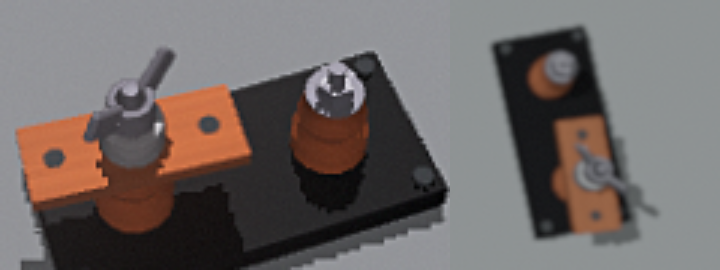

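The crop shows the nut's wings running from lower left to upper right in the side view, which is about 45° in world. The bar lies at about 7° and the hex nut sits about 101 mm off, matching the given 100 mm. Bar 99x42 and tray 230x166 also match their given sizes. I'm moving above the stack.

```bash
cat > go.py <<'E'
import sys
from h import *
# usage: go.py x y z theta(deg): shift in tool axes in units of 40mm, and turn in units of 90deg
x,y,z,th=map(float,sys.argv[1:5]);s=telemetry.sense()
Rm=R.from_quat(s["tool_rot"]);p=np.array(s["tcp_pos"])
d=Rm.inv().apply(np.array([x,y,z])-p)/.04
c,n=np.cos(np.radians(th)),np.sin(np.radians(th))
T=R.from_matrix(np.array([[c,n,0],[n,-c,0],[0,0,-1.]]))
print("t",round(s["t"],2),"tcp",p.round(4),"shift",d.round(3),"turn",((Rm.inv()*T).as_rotvec()/(np.pi/2)).round(3),"F",np.round(s["force"],1),"gap",round(s["finger_gap"],3),"gf",np.round(s["gripper_force"],1))
E
python3 -m crank '0.9 -0.49 0.1 0 0 0;0.9 -0.49 0.1 0 0 0;0.9 -0.49 0.1 0 0 0;0.9 -0.49 0.1 0 0 0;0.9 -0.49 0.1 0 0 0' 0.2 40
python3 -m crank '0.9 -0.49 0.1 0 0 0;0.9 -0.49 0.1 0 0 0;0.9 -0.49 0.1 0 0 0;0.9 -0.49 0.1 0 0 0;0.9 -0.49 0.1 0 0 0'
python3 -m crank '0 0 0 0 0 -0.07;0 0 0 0 0 -0.07;0 0 0 0 0 -0.067;0 0 0 0 0 0;0 0 0 0 0 0'
python3 go.py .518 -.220 .15 45
```

```text
t: 0.6
tcp_pos: [0.3961, -0.3903, 0.1839]
tool_rot: [0.974, 0.228, -0.0, -0.0]
force: [1.0, -0.2, -0.9]
finger_gap: 0.602
gripper_force: 0.0
t: 1.1
tcp_pos: [0.5137, -0.2225, 0.1639]
tool_rot: [0.974, 0.228, -0.0, -0.0]
force: [1.0, -0.7, 0.2]
finger_gap: 0.598
gripper_force: 0.0
t: 1.6
tcp_pos: [0.513, -0.224, 0.1641]
tool_rot: [0.924, 0.382, -0.0, -0.0]
force: [-0.2, 0.4, 0.3]
finger_gap: 0.598
gripper_force: 0.0
t 1.6 tcp [ 0.513  -0.224   0.1641] shift [0.159 0.017 0.353] turn [-0.     0.    -0.001] F [-0.2  0.4  0.3] gap 0.598 gf 0.0
```

```bash
python3 -m crank '0.08 0.01 0.15 0 0 0;0.08 0.01 0.15 0 0 0;0 0 0 0 0 0;0 0 0 0 0 0;0 0 0 0 0 0'
python3 go.py .518 -.220 .083 45
python3 - <<'E'
from h import *
b=shot("side");save(b,"side1.png",(190,190,340,340),4)
C=cloud(b)[190:340,190:340]
m=(C[...,2]>.115)&(abs(C[...,0]-.518)<.08)&(abs(C[...,1]+.22)<.08);P=C[m]
print("lowest finger pts",np.sort(P[:,2])[:400:40])
E
```

```text
t: 2.1
tcp_pos: [0.5184, -0.2202, 0.1524]
tool_rot: [0.924, 0.383, -0.0, 0.0]
force: [-0.4, 0.4, 0.8]
finger_gap: 0.596
gripper_force: 0.0
t 2.1 tcp [ 0.5184 -0.2202  0.1524] shift [-0.002 -0.01   1.734] turn [-0.  0.  0.] F [-0.4  0.4  0.8] gap 0.596 gf 0.0
lowest finger pts [0.18127133 0.1866511  0.18941904 0.19217043 0.19407778 0.19560695
 0.19767737 0.19936645 0.20127791 0.20292694]
```

View pics/side1.png

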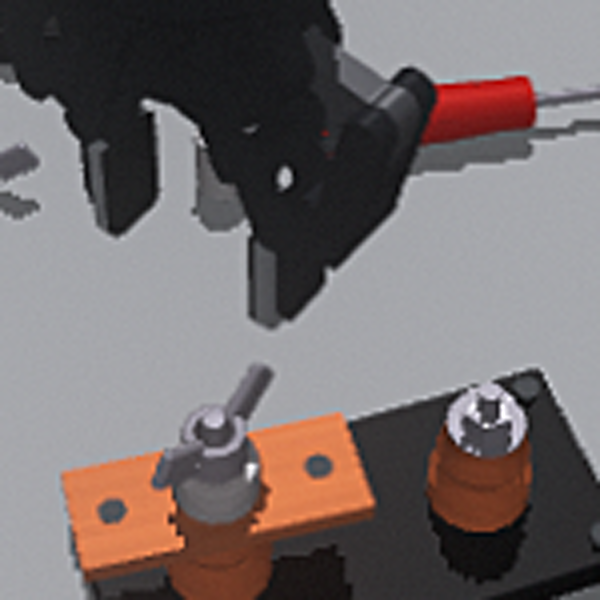

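The side view shows the open fingers straddling the stack line, with tips at (118,235) and (270,325) in the crop, and the nut upright at (215,440). I'll check the tip height and centring by rays.

```bash
python3 - <<'E'
from h import *
b=shot("side")
for u,v in((262,312),(265,280),(110,215),(105,180)):
    U,V=190+u/4,190+v/4
    print((u,v),"depth",dep(b,U,V).round(4),"z.155",onz(b,U,V,.155).round(4))
A=onz(b,190+270/4,190+325/4,.157);B=onz(b,190+118/4,190+235/4,.157)
print(A,B,(A+B)/2)
print("stud tip",onz(b,190+213/4,190+413/4,.103), dep(b,190+213/4,190+413/4))
E
```

```text
(262, 312) depth [ 0.5314 -0.2503  0.1921] z.155 [ 0.535  -0.2203  0.155 ]
(265, 280) depth [ 0.5322 -0.2504  0.2059] z.155 [ 0.5376 -0.2078  0.155 ]
(110, 215) depth [ 0.4918 -0.2099  0.1937] z.155 [ 0.4918 -0.1746  0.155 ]
(105, 180) depth [ 0.4912 -0.2106  0.2095] z.155 [ 0.4913 -0.159   0.155 ]
[ 0.53659862 -0.22723623  0.157     ] [ 0.4937561 -0.1852082  0.157    ] [ 0.51517736 -0.20622222  0.157     ]
stud tip [ 0.51910535 -0.21799576  0.103     ] [ 0.51905689 -0.21861542  0.10385045]
```

```bash
cat > tip.py <<'E'
from h import *
b=shot("side");C=cloud(b);s=telemetry.sense();p=s["tcp_pos"]
m=(C[...,2]>p[2]-.02)&(C[...,2]>.113)&(abs(C[...,0]-p[0])<.06)&(abs(C[...,1]-p[1])<.06)
m=cv2.erode(m.astype(np.uint8),np.ones((3,3)))>0
P=C[m];z=np.sort(P[:,2]);print("gap",s["finger_gap"],"tcp",p,"lowest-tcp mm",((z[[0,3,10,30]]-p[2])*1000).round(1))
Q=P[P[:,2]<z[0]+.012];print(Q.mean(0).round(4))
E
python3 -m crank '0 0 0 0 0 0;0 0 0 0 0 0;0 0 0 0 0 0;0 0 0 0 0 0;0 0 0 0 0 0' -1; python3 tip.py
python3 -m crank '0 0 0 0 0 0;0 0 0 0 0 0;0 0 0 0 0 0;0 0 0 0 0 0;0 0 0 0 0 0' -0.5; python3 tip.py
python3 -m crank '0 0 0 0 0 0;0 0 0 0 0 0;0 0 0 0 0 0;0 0 0 0 0 0;0 0 0 0 0 0' 0; python3 tip.py
```

```text
t: 2.7
tcp_pos: [0.5183, -0.2202, 0.1524]
tool_rot: [0.924, 0.383, 0.0, 0.0]
force: [0.3, -0.3, -0.6]
finger_gap: -0.002
gripper_force: 0.0
gap 0.0013880341923259438 tcp [ 0.5183396  -0.22019913  0.15242465] lowest-tcp mm [30.9 33.  34.8 37.9]
[ 0.5152 -0.2301  0.1912]
t: 3.25
tcp_pos: [0.5183, -0.2202, 0.1524]
tool_rot: [0.924, 0.383, 0.0, -0.0]
force: [-0.5, -0.1, -0.1]
finger_gap: 0.251
gripper_force: 0.0
gap 0.25148004021771114 tcp [ 0.51835268 -0.22018257  0.152429  ] lowest-tcp mm [29.3 30.  30.9 33.7]
[ 0.5139 -0.2236  0.1888]
t: 3.8
tcp_pos: [0.5183, -0.2202, 0.1524]
tool_rot: [0.924, 0.383, -0.0, 0.0]
force: [0.4, 0.9, -0.3]
finger_gap: 0.499
gripper_force: 0.0
gap 0.49971283503966607 tcp [ 0.51831906 -0.22016679  0.15240642] lowest-tcp mm [31.  32.1 33.6 35.8]
[ 0.5115 -0.2207  0.1906]
```

```bash
python3 - <<'E'
from h import *
p0=np.array(telemetry.sense()["tcp_pos"])
t=shot("side");C=cloud(t)
def px(p):
    return cv2.projectPoints(np.array([p]),np.array(t["rvec"],float),np.array(t["tvec"],float),np.array(t["camera_matrix"]),np.array([t["k1"],0,0,0],float))[0].ravel()
im=t["image"].copy()
c=(190,190);k=4
im=cv2.resize(im[190:340,190:340],None,fx=4,fy=4)
for dz,col in((0,(255,0,0)),(.019,(0,255,0)),(.031,(0,0,255))):
    q=(px(p0+[0,0,dz])-190)*4;cv2.circle(im,tuple(int(x) for x in q),5,col,-1);print(dz,px(p0+[0,0,dz]))
cv2.imwrite("pics/side2.png",im[...,::-1])
for r in range(236,280,4):print(r,[(round(float(C[r,cc,2]),3)) for cc in range(214,270,6)])
E
```

```text
0 [241.88351024 270.63937328]
0.019 [241.49176323 260.57426483]
0.031 [241.2356946  253.95968066]
236 [0.199, 0.209, 0.201, 0.192, 0.0, 0.01, 0.248, 0.243, 0.232, 0.234]
240 [0.191, 0.202, 0.196, 0.185, 0.001, 0.002, 0.234, 0.238, 0.234, 0.25]
244 [-0.001, 0.196, 0.188, 0.001, 0.001, -0.001, 0.229, 0.234, 0.231, 0.244]
248 [-0.0, 0.19, 0.181, -0.001, 0.001, 0.001, 0.219, 0.228, 0.226, 0.238]
252 [-0.001, -0.0, -0.002, 0.0, 0.0, -0.001, 0.214, 0.221, 0.215, 0.234]
256 [0.0, 0.0, -0.001, -0.002, 0.001, -0.001, 0.208, 0.206, 0.211, 0.201]
260 [-0.001, -0.001, -0.0, 0.001, -0.001, -0.001, 0.201, 0.202, 0.203, 0.192]
264 [-0.001, 0.001, -0.002, -0.001, -0.001, 0.0, 0.192, 0.193, 0.196, -0.001]
268 [-0.001, -0.002, -0.001, 0.0, -0.0, -0.002, 0.186, 0.186, -0.001, -0.0]
272 [0.002, 0.0, 0.0, -0.0, -0.001, -0.001, -0.0, -0.001, -0.002, 0.001]
276 [-0.001, 0.0, 0.001, -0.001, 0.001, 0.001, 0.0, 0.001, -0.001, 0.0]
```

View pics/side2.png

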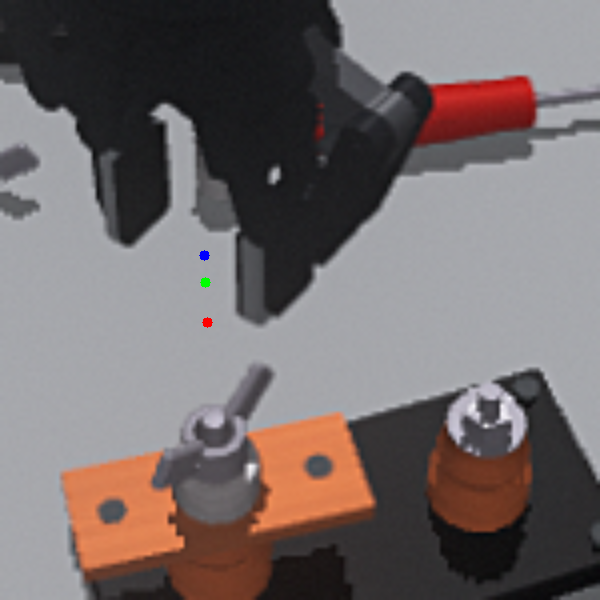

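The tips (crop (125,243) and (255,322)) sit clearly above the TCP's projected point, the red dot at (207,322). Depth puts them about 28 mm above the TCP. I'll descend to a height that is safe under either reading, then compare directly with the nut.

```bash
python3 -m crank '0 0 0.4 0 0 0;0 0 0.4 0 0 0;0 0 0.4 0 0 0;0 0 0.3 0 0 0;0 0 0 0 0 0'
python3 - <<'E'
from h import *
b=shot("side");save(b,"side3.png",(190,190,340,340),4);C=cloud(b)
for r in range(252,312,4):print(r,[(round(float(C[r,cc,2]),3)) for cc in range(210,270,5)])
E
```

```text
t: 4.4
tcp_pos: [0.5172, -0.2195, 0.0908]
tool_rot: [0.924, 0.383, -0.001, -0.002]
force: [0.5, -0.4, -1.2]
finger_gap: 0.5
gripper_force: 0.0
252 [0.165, 0.185, 0.191, 0.168, 0.192, 0.212, 0.218, 0.216, 0.214, 0.219, 0.224, 0.223]
256 [-0.001, 0.17, 0.178, 0.163, 0.158, -0.0, 0.206, 0.212, 0.208, 0.211, 0.211, 0.189]
260 [-0.0, 0.165, 0.167, 0.158, 0.152, 0.0, 0.2, 0.205, 0.199, 0.19, 0.19, 0.185]
264 [-0.001, -0.001, 0.157, 0.154, 0.144, -0.001, -0.0, 0.198, 0.196, 0.187, 0.187, 0.181]
268 [0.0, 0.001, 0.153, 0.147, 0.136, 0.0, 0.001, 0.192, 0.193, 0.187, 0.168, 0.174]
272 [0.001, 0.001, 0.142, 0.137, 0.128, -0.0, 0.0, 0.182, 0.188, 0.183, 0.17, 0.172]
276 [-0.001, 0.002, 0.133, 0.132, 0.122, 0.002, 0.001, 0.001, 0.172, 0.177, 0.173, 0.173]
280 [0.001, 0.001, 0.126, 0.122, -0.0, -0.0, 0.001, 0.001, 0.166, 0.171, 0.168, 0.183]
284 [0.0, -0.0, 0.001, 0.001, -0.0, -0.001, 0.001, 0.002, 0.156, 0.165, 0.16, 0.175]
288 [-0.001, 0.0, 0.0, -0.001, -0.0, 0.002, 0.002, -0.001, 0.148, 0.148, nan, 0.171]
292 [0.001, -0.001, -0.001, 0.0, 0.001, 0.001, 0.097, 0.097, 0.141, 0.14, 0.143, 0.132]
296 [-0.001, 0.001, -0.0, 0.002, nan, -0.0, 0.092, 0.104, 0.132, 0.132, 0.137, 0.064]
300 [0.002, 0.001, 0.001, 0.001, 0.001, 0.082, 0.099, 0.094, 0.123, 0.124, 0.064, 0.062]
304 [-0.001, -0.001, -0.001, 0.063, 0.108, 0.105, 0.094, 0.096, 0.092, 0.063, 0.064, 0.062]
308 [0.063, 0.064, 0.061, 0.062, 0.104, 0.097, 0.087, 0.087, 0.083, 0.064, 0.064, 0.063]
```

View pics/side3.png

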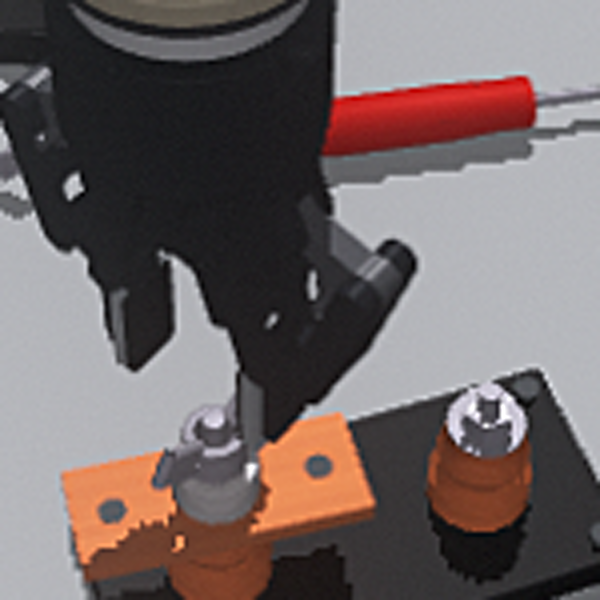

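The nut, fingers and bar are seen together. The right finger's tip (265,440) is at about 0.119 by depth while the TCP reads 0.091, so the 28 mm offset holds. I'll go lower, watching force.

```bash
python3 -m crank '0 0 0.2 0 0 0;0 0 0.2 0 0 0;0 0 0.15 0 0 0;0 0 0 0 0 0;0 0 0 0 0 0'
python3 - <<'E'
from h import *
b=shot("side");C=cloud(b);print(telemetry.sense()["tcp_pos"],telemetry.sense()["force"])
for r in range(288,324,2):print(r,[(round(float(C[r,cc,2]),3)) for cc in range(210,272,5)])
E
```

```text
t: 4.95
tcp_pos: [0.5183, -0.2201, 0.0703]
tool_rot: [0.924, 0.383, -0.0, -0.0]
force: [0.5, -0.6, 0.6]
finger_gap: 0.5
gripper_force: 0.0
[ 0.51844481 -0.22026159  0.07050523] [-0.31206657  0.05350786 -0.53337414]
288 [-0.001, 0.0, 0.106, 0.109, 0.099, 0.002, -0.001, 0.003, 0.148, 0.156, 0.153, 0.152, 0.172]
290 [0.0, -0.0, 0.001, 0.105, 0.001, 0.002, -0.0, 0.002, 0.146, 0.152, 0.148, 0.162, 0.169]
292 [-0.001, -0.002, -0.0, 0.101, -0.001, 0.002, 0.096, 0.097, 0.098, 0.148, 0.147, 0.16, 0.163]
294 [-0.0, 0.003, 0.002, -0.001, -0.0, 0.001, 0.098, 0.103, 0.135, 0.144, 0.143, 0.157, 0.162]
296 [-0.001, 0.002, -0.0, -0.002, 0.0, -0.0, 0.095, 0.103, 0.132, 0.139, 0.138, 0.152, 0.157]
298 [0.001, -0.0, -0.0, 0.001, -0.001, 0.092, 0.089, 0.1, 0.128, 0.13, 0.132, 0.15, 0.155]
300 [-0.002, 0.002, -0.001, 0.001, -0.001, 0.082, 0.1, 0.094, 0.122, 0.125, 0.129, 0.119, 0.15]
302 [-0.0, -0.001, 0.001, 0.002, -0.0, 0.105, 0.098, 0.097, 0.118, 0.121, 0.124, 0.113, 0.065]
304 [0.0, 0.001, -0.001, 0.063, 0.107, 0.107, 0.096, 0.096, 0.114, 0.117, 0.119, 0.111, 0.064]
306 [-0.001, 0.062, 0.062, 0.063, 0.103, 0.101, 0.091, 0.092, 0.111, 0.114, 0.118, 0.063, 0.063]
308 [0.063, 0.062, 0.063, 0.065, 0.103, 0.097, 0.087, 0.088, 0.106, 0.109, 0.112, 0.064, 0.062]
310 [0.062, 0.063, 0.064, 0.063, 0.103, 0.093, 0.082, 0.084, 0.081, 0.105, 0.063, 0.061, 0.064]
312 [0.064, 0.063, 0.061, 0.064, 0.098, 0.077, 0.081, 0.081, 0.081, 0.102, 0.06, 0.063, 0.061]
314 [0.062, 0.063, 0.063, 0.062, 0.062, 0.073, 0.079, 0.08, 0.077, 0.062, 0.063, 0.063, 0.063]
316 [0.062, 0.064, 0.064, 0.063, 0.063, 0.067, 0.074, 0.074, 0.072, 0.062, 0.062, 0.063, 0.064]
318 [0.062, 0.064, 0.063, 0.062, 0.064, 0.064, 0.068, 0.069, 0.065, 0.063, 0.063, 0.062, 0.064]
320 [0.062, 0.061, 0.065, 0.064, 0.065, 0.063, 0.063, 0.065, 0.063, 0.064, 0.062, 0.063, 0.06]
322 [0.063, 0.064, 0.063, 0.062, 0.062, 0.061, 0.062, 0.064, 0.063, 0.063, 0.061, 0.058, 0.016]
```

```bash
python3 -m crank '0 0 0.15 0 0 0;0 0 0.15 0 0 0;0 0 0 0 0 0;0 0 0 0 0 0;0 0 0 0 0 0'
python3 -m crank '0 0 0 0 0 0;0 0 0 0 0 0;0 0 0 0 0 0;0 0 0 0 0 0;0 0 0 0 0 0' -1 40
python3 go.py .518 -.220 .12 45
python3 - <<'E'
from h import *
b=shot("side");C=cloud(b)
for r in range(296,324,2):print(r,[(round(float(C[r,cc,2]),3)) for cc in range(210,272,5)])
E
```

```text
t: 5.5
tcp_pos: [0.5184, -0.2202, 0.0584]
tool_rot: [0.924, 0.383, 0.0, 0.0]
force: [-0.2, -0.2, 0.1]
finger_gap: 0.5
gripper_force: 0.0
t: 6.0
tcp_pos: [0.5185, -0.2204, 0.0588]
tool_rot: [0.924, 0.383, 0.0, 0.0]
force: [-1.2, 0.3, 2.9]
finger_gap: 0.227
gripper_force: 39.3
t 6.0 tcp [ 0.5185 -0.2204  0.0588] shift [-0.003 -0.015 -1.531] turn [ 0. -0.  0.] F [-1.2  0.3  2.9] gap 0.227 gf 39.3
296 [-0.003, 0.001, -0.0, 0.001, 0.104, 0.096, 0.093, 0.127, 0.133, 0.132, 0.146, 0.151, 0.158]
298 [-0.0, 0.002, -0.001, 0.001, 0.098, 0.095, 0.089, 0.119, 0.128, 0.135, 0.142, 0.148, 0.154]
300 [-0.001, 0.001, -0.0, 0.002, 0.093, 0.088, 0.098, 0.116, 0.115, 0.115, 0.137, 0.144, 0.063]
302 [0.001, -0.0, 0.001, -0.001, 0.091, 0.105, 0.097, 0.112, 0.113, 0.113, 0.134, 0.064, 0.062]
304 [-0.001, -0.0, -0.0, 0.064, 0.107, 0.104, 0.096, 0.106, 0.107, 0.107, 0.063, 0.063, 0.062]
306 [-0.001, 0.062, 0.063, 0.063, 0.105, 0.1, 0.092, 0.103, 0.102, 0.104, 0.063, 0.063, 0.063]
308 [0.062, 0.063, 0.063, 0.062, 0.103, 0.097, 0.086, 0.097, 0.098, 0.097, 0.061, 0.064, 0.065]
310 [0.063, 0.063, 0.063, 0.063, 0.101, 0.094, 0.083, 0.093, 0.094, 0.062, 0.062, 0.063, 0.063]
312 [0.063, 0.061, 0.061, 0.062, 0.099, 0.076, 0.082, 0.088, 0.084, 0.063, 0.063, 0.062, 0.062]
314 [0.063, 0.064, 0.065, 0.065, 0.061, 0.073, 0.079, 0.079, 0.075, 0.063, 0.062, 0.061, 0.062]
316 [0.063, 0.062, 0.064, 0.064, 0.062, 0.065, 0.075, 0.077, 0.072, 0.063, 0.064, 0.064, 0.063]
318 [0.063, 0.065, 0.064, 0.063, 0.063, 0.063, 0.067, 0.069, 0.064, 0.063, 0.063, 0.066, 0.064]
320 [0.062, 0.065, 0.064, 0.062, 0.065, 0.065, 0.062, 0.065, 0.063, 0.064, 0.061, 0.061, 0.059]
322 [0.062, 0.063, 0.062, 0.063, 0.063, 0.063, 0.063, 0.064, 0.064, 0.064, 0.06, 0.058, 0.015]
```

```bash
python3 -m crank '0 0 -0.1 0 0 0;0 0 -0.2 0 0 0;0 0 -0.4 0 0 0;0 0 -0.5 0 0 0;0 0 -0.4 0 0 0' - 50
python3 go.py .5612 .2276 .11 45
python3 - <<'E'
from h import *
b=shot("side");save(b,"side4.png",(160,160,360,340),3)
C=cloud(b);m=(C[...,2]>.066)&(np.hypot(C[...,0]-.519,C[...,1]+.219)<.025)
for lo in np.arange(.066,.16,.008):
    q=m&(C[...,2]>=lo)&(C[...,2]<lo+.008);print(round(lo,3),q.sum(),end=' ')
E
```

```text
t: 6.55
tcp_pos: [0.5184, -0.2202, 0.1235]
tool_rot: [0.924, 0.383, 0.0, 0.0]
force: [-0.3, 0.3, 0.1]
finger_gap: 0.226
gripper_force: 48.9
t 6.55 tcp [ 0.5184 -0.2202  0.1235] shift [ 8.677 -7.154  0.337] turn [ 0. -0.  0.] F [-0.3  0.3  0.1] gap 0.226 gf 48.9
0.066 75 0.074 289 0.082 38 0.09 19 0.098 37 0.106 0 0.114 0 0.122 0 0.13 0 0.138 0 0.146 36 0.154 165
```

View pics/side4.png

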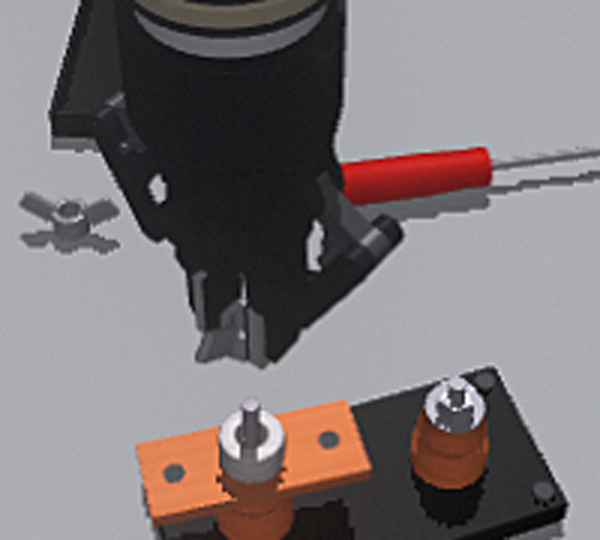

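The nut is held at (235,345) and the spacer remains on the stud at (252,445). I'm carrying the nut to the tray.

```bash
python3 -m crank '0.6 -0.5 0 0 0 0;0.75 -0.62 0 0 0 0;0.75 -0.62 0 0 0 0;0.75 -0.62 0 0 0 0;0.75 -0.62 0 0 0 0'
python3 -m crank '0.75 -0.62 0 0 0 0;0.75 -0.62 0 0 0 0;0.75 -0.62 0 0 0 0;0.75 -0.62 0 0 0 0;0.75 -0.62 0.2 0 0 0'
python3 -m crank '0.75 -0.62 0.2 0 0 0;0.5 -0.4 0.4 0 0 0;0 0 0.4 0 0 0;0 0 0.4 0 0 0;0 0 0 0 0 0'
python3 go.py .5612 .2276 -.015 45
```

```text
t: 7.1
tcp_pos: [0.5355, -0.0326, 0.1222]
tool_rot: [0.924, 0.383, -0.0, -0.0]
force: [1.1, 0.2, -0.8]
finger_gap: 0.226
gripper_force: 49.0
t: 7.6
tcp_pos: [0.5547, 0.1614, 0.115]
tool_rot: [0.924, 0.383, 0.001, 0.0]
force: [-0.0, -0.2, -0.7]
finger_gap: 0.226
gripper_force: 49.0
t: 8.1
tcp_pos: [0.5582, 0.2239, 0.056]
tool_rot: [0.924, 0.383, -0.003, -0.001]
force: [-1.6, 0.2, -0.3]
finger_gap: 0.224
gripper_force: 49.0
t 8.1 tcp [0.5582 0.2239 0.056 ] shift [ 0.128 -0.006  1.773] turn [-0.002  0.003  0.001] F [-1.6  0.2 -0.3] gap 0.224 gf 49.0
```

```bash
python3 -m crank '0 0 0.4 0 0 0;0 0 0.4 0 0 0;0 0 0.4 0 0 0;0 0 0.2 0 0 0;0 0 0 0 0 0'
python3 -m crank '0 0 0.1 0 0 0;0 0 0.08 0 0 0;0 0 0.05 0 0 0;0 0 0.05 0 0 0;0 0 0 0 0 0'
python3 go.py .5612 .2276 -.018 45
```

```text
t: 8.6
tcp_pos: [0.5599, 0.2235, 0.0018]
tool_rot: [0.924, 0.383, -0.001, -0.0]
force: [-0.2, -0.9, 0.0]
finger_gap: 0.225
gripper_force: 49.0
t: 9.1
tcp_pos: [0.5604, 0.2239, -0.0089]
tool_rot: [0.924, 0.383, -0.0, -0.0]
force: [-0.3, -0.3, -0.4]
finger_gap: 0.223
gripper_force: 49.0
t 9.1 tcp [ 0.5604  0.2239 -0.0089] shift [ 0.079 -0.051  0.229] turn [-0.  0.  0.] F [-0.3 -0.3 -0.4] gap 0.223 gf 49.0
```

```bash
python3 -m crank '0 0 0.05 0 0 0;0 0 0.05 0 0 0;0 0 0.05 0 0 0;0 0 0 0 0 0;0 0 0 0 0 0'
python3 -m crank '0 0 0.025 0 0 0;0 0 0.025 0 0 0;0 0 0 0 0 0;0 0 0 0 0 0;0 0 0 0 0 0'
python3 -m crank '0 0 0.025 0 0 0;0 0 0.025 0 0 0;0 0 0 0 0 0;0 0 0 0 0 0;0 0 0 0 0 0'
```

```text
t: 9.6
tcp_pos: [0.5604, 0.2239, -0.0149]
tool_rot: [0.924, 0.383, -0.0, -0.0]
force: [0.5, -0.2, -1.1]
finger_gap: 0.228
gripper_force: 49.0
t: 10.1
tcp_pos: [0.5605, 0.2239, -0.0167]
tool_rot: [0.924, 0.383, 0.0, 0.0]
force: [-0.3, 0.3, -0.6]
finger_gap: 0.222
gripper_force: 49.0
t: 10.6
tcp_pos: [0.5606, 0.2239, -0.0182]
tool_rot: [0.924, 0.383, 0.0, 0.0]
force: [-1.0, 0.6, 5.4]
finger_gap: 0.228
gripper_force: 49.6
```

Contact is at the predicted height, so I'm releasing, rising and returning to the stud for the spacer.

```bash
python3 -m crank '0 0 0 0 0 0;0 0 0 0 0 0;0 0 0 0 0 0;0 0 0 0 0 0;0 0 0 0 0 0' 0
python3 -m crank '0 0 -0.2 0 0 0;0 0 -0.5 0 0 0;0 0 -0.8 0 0 0;0 0 -0.8 0 0 0;0 0 -0.9 0 0 0'
python3 go.py .5185 -.2195 .115 45
python3 - <<'E'
from h import *
a=shot("top");C=cloud(a);m=(np.hypot(C[...,0]-.56,C[...,1]-.224)<.04)&(C[...,2]>.01)&(C[...,2]<.05)
b=shot("side");D=cloud(b);n=(np.hypot(D[...,0]-.56,D[...,1]-.224)<.04)&(D[...,2]>.01)&(D[...,2]<.05)
print(n.sum(),D[n].mean(0),D[n].max(0),D[n].min(0))
E
```

```text
t: 11.1
tcp_pos: [0.5604, 0.2239, -0.019]
tool_rot: [0.924, 0.383, -0.0, -0.0]
force: [-0.0, -0.3, -0.6]
finger_gap: 0.498
gripper_force: 0.0
t: 11.6
tcp_pos: [0.5599, 0.2238, 0.1104]
tool_rot: [0.924, 0.383, -0.001, -0.0]
force: [-0.7, -1.0, -1.2]
finger_gap: 0.502
gripper_force: 0.0
t 11.6 tcp [0.5599 0.2238 0.1104] shift [-8.572  7.1   -0.111] turn [-0.     0.001  0.   ] F [-0.7 -1.  -1.2] gap 0.502 gf 0.0
153 [0.56129093 0.22182857 0.02041927] [0.58207203 0.24351631 0.03231827] [0.53956173 0.20251107 0.01034411]
```

```bash
python3 -m crank '-0.78 0.646 0 0 0 0;-0.78 0.646 0 0 0 0;-0.78 0.646 0 0 0 0;-0.78 0.646 0 0 0 0;-0.78 0.646 0 0 0 0'
python3 -m crank '-0.78 0.646 0 0 0 0;-0.78 0.646 0 0 0 0;-0.78 0.646 0 0 0 0;-0.78 0.646 0 0 0 0;-0.78 0.646 0 0 0 0'
python3 -m crank '-0.6 0.5 0 0 0 0;-0.15 0.12 0 0 0 0;0 0 0 0 0 0;0 0 0 0 0 0;0 0 0 0 0 0'
python3 go.py .5185 -.2195 .039 45
```

```text
t: 12.2
tcp_pos: [0.5409, 0.0209, 0.109]
tool_rot: [0.924, 0.383, -0.0, -0.0]
force: [0.8, -0.3, 0.1]
finger_gap: 0.5
gripper_force: 0.0
t: 12.7
tcp_pos: [0.5221, -0.1809, 0.1089]
tool_rot: [0.924, 0.383, -0.0, -0.0]
force: [1.6, 0.5, -0.2]
finger_gap: 0.499
gripper_force: 0.0
t: 13.2
tcp_pos: [0.5189, -0.2163, 0.109]
tool_rot: [0.923, 0.384, -0.0, -0.001]
force: [0.4, -0.7, -0.2]
finger_gap: 0.503
gripper_force: 0.0
t 13.2 tcp [ 0.5189 -0.2163  0.109 ] shift [-0.063  0.051  1.751] turn [-0.001 -0.     0.001] F [ 0.4 -0.7 -0.2] gap 0.503 gf 0.0
```

```bash
python3 -m crank '-0.06 0.05 0.4 0 0 0;0 0 0.4 0 0 0;0 0 0.4 0 0 0;0 0 0.35 0 0 0;0 0 0.1 0 0 0'
python3 -m crank '0 0 0.08 0 0 0;0 0 0 0 0 0;0 0 0 0 0 0;0 0 0 0 0 0;0 0 0 0 0 0'
python3 -m crank '0 0 0 0 0 0;0 0 0 0 0 0;0 0 0 0 0 0;0 0 0 0 0 0;0 0 0 0 0 0' -1 50
python3 -m crank '0 0 -0.1 0 0 0;0 0 -0.3 0 0 0;0 0 -0.6 0 0 0;0 0 -0.6 0 0 0;0 0 -0.5 0 0 0'
python3 go.py .5062 .233 .11 45
python3 - <<'E'
from h import *
b=shot("side");save(b,"side5.png",(190,160,340,340),3)
E
```

```text
t: 13.7
tcp_pos: [0.5181, -0.2196, 0.0418]
tool_rot: [0.923, 0.384, -0.001, -0.001]
force: [-0.7, -0.5, -0.1]
finger_gap: 0.499
gripper_force: 0.0
t: 14.2
tcp_pos: [0.5192, -0.2216, 0.0405]
tool_rot: [0.924, 0.383, 0.0, 0.0]
force: [0.9, -0.1, -0.1]
finger_gap: 0.5
gripper_force: 0.0
t: 14.7
tcp_pos: [0.5191, -0.2215, 0.0406]
tool_rot: [0.924, 0.383, 0.0, 0.0]
force: [0.1, 0.3, 5.8]
finger_gap: 0.318
gripper_force: 49.6
t: 15.2
tcp_pos: [0.5192, -0.2215, 0.1257]
tool_rot: [0.924, 0.383, 0.0, 0.0]
force: [0.2, 0.7, 0.4]
finger_gap: 0.319
gripper_force: 49.3
t 15.2 tcp [ 0.5192 -0.2215  0.1257] shift [ 7.81  -8.258  0.386] turn [ 0.001 -0.     0.   ] F [0.2 0.7 0.4] gap 0.319 gf 49.3
```

View pics/side5.png

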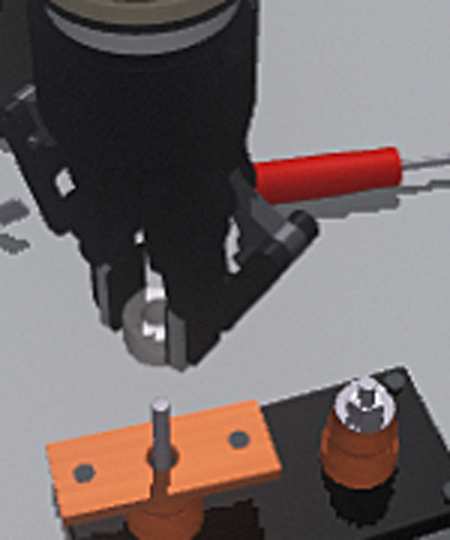

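The spacer is held at (155,325), and the bare stud and bar remain on the stand. I'm carrying the spacer over.

```bash
python3 -m crank '0.5 -0.53 0 0 0 0;0.7 -0.74 0 0 0 0;0.7 -0.74 0 0 0 0;0.7 -0.74 0 0 0 0;0.7 -0.74 0 0 0 0'
python3 -m crank '0.7 -0.74 0 0 0 0;0.7 -0.74 0 0 0 0;0.7 -0.74 0 0 0 0;0.7 -0.74 0 0 0 0;0.7 -0.74 0 0 0 0'
python3 -m crank '0.7 -0.74 0 0 0 0;0.31 -0.33 0 0 0 0;0 0 0.4 0 0 0;0 0 0.4 0 0 0;0 0 0 0 0 0'
python3 go.py .5062 .233 -.018 45
```

```text
t: 15.75
tcp_pos: [0.5131, -0.0278, 0.1241]
tool_rot: [0.924, 0.383, 0.0, 0.0]
force: [0.3, 0.5, 0.3]
finger_gap: 0.316
gripper_force: 49.3
t: 16.25
tcp_pos: [0.5073, 0.1761, 0.1241]
tool_rot: [0.924, 0.383, 0.0, 0.0]
force: [0.4, -0.4, -0.2]
finger_gap: 0.317
gripper_force: 49.3
t: 16.75
tcp_pos: [0.5039, 0.2331, 0.0902]
tool_rot: [0.924, 0.383, -0.002, -0.0]
force: [0.6, -0.9, -0.5]
finger_gap: 0.317
gripper_force: 49.3
t 16.75 tcp [0.5039 0.2331 0.0902] shift [0.049 0.049 2.706] turn [-0.002  0.003  0.001] F [ 0.6 -0.9 -0.5] gap 0.317 gf 49.3
```

```bash
python3 -m crank '0.04 0.04 0.5 0 0 0;0 0 0.5 0 0 0;0 0 0.5 0 0 0;0 0 0.4 0 0 0;0 0 0.3 0 0 0'
python3 -m crank '0 0 0.1 0 0 0;0 0 0.1 0 0 0;0 0 0 0 0 0;0 0 0 0 0 0;0 0 0 0 0 0'
python3 go.py .5062 .233 -.018 45
```

```text
t: 17.25
tcp_pos: [0.5083, 0.233, 0.0036]
tool_rot: [0.924, 0.383, -0.0, -0.0]
force: [-0.0, 0.1, -1.8]
finger_gap: 0.32
gripper_force: 49.3
t: 17.75
tcp_pos: [0.5086, 0.2334, -0.0034]
tool_rot: [0.924, 0.383, 0.001, 0.0]
force: [0.3, -0.1, -0.3]
finger_gap: 0.318
gripper_force: 49.3
t 17.75 tcp [ 0.5086  0.2334 -0.0034] shift [-0.05  -0.037  0.366] turn [ 0.    -0.001  0.   ] F [ 0.3 -0.1 -0.3] gap 0.318 gf 49.3
```

```bash
python3 -m crank '0 0 0.1 0 0 0;0 0 0.1 0 0 0;0 0 0.07 0 0 0;0 0 0.03 0 0 0;0 0 0 0 0 0'
python3 -m crank '0 0 0.025 0 0 0;0 0 0.025 0 0 0;0 0 0 0 0 0;0 0 0 0 0 0;0 0 0 0 0 0'
python3 go.py .5062 .233 -.018 45
```

```text
t: 18.25
tcp_pos: [0.5079, 0.2332, -0.0163]
tool_rot: [0.924, 0.383, -0.0, -0.0]
force: [0.7, -0.4, 0.1]
finger_gap: 0.323
gripper_force: 49.3
t: 18.75
tcp_pos: [0.5082, 0.2333, -0.0179]
tool_rot: [0.924, 0.383, 0.0, 0.0]
force: [-0.7, -0.3, -0.6]
finger_gap: 0.318
gripper_force: 49.3
t 18.75 tcp [ 0.5082  0.2333 -0.0179] shift [-0.041 -0.032  0.002] turn [ 0. -0.  0.] F [-0.7 -0.3 -0.6] gap 0.318 gf 49.3
```

```bash
python3 -m crank '0 0 0.025 0 0 0;0 0 0 0 0 0;0 0 0 0 0 0;0 0 0 0 0 0;0 0 0 0 0 0'
python3 -m crank '0 0 0 0 0 0;0 0 0 0 0 0;0 0 0 0 0 0;0 0 0 0 0 0;0 0 0 0 0 0' -0.05
python3 -m crank '0 0 -0.2 0 0 0;0 0 -0.5 0 0 0;0 0 -0.8 0 0 0;0 0 -0.9 0 0 0;0 0 -0.9 0 0 0'
python3 go.py .518 -.220 .115 45
python3 - <<'E'
from h import *
b=shot("side");D=cloud(b)
for c in((.561,.222),(.508,.233)):
    n=(np.hypot(D[...,0]-c[0],D[...,1]-c[1])<.04)&(D[...,2]>.012)&(D[...,2]<.05);print(n.sum(),D[n].mean(0),D[n].max(0),D[n].min(0))
# bar
hs=cv2.cvtColor(b["image"],cv2.COLOR_RGB2HSV)
m=(hs[...,0]<15)&(hs[...,1]>110)&(abs(D[...,2]-.063)<.003)&(np.hypot(D[...,0]-.518,D[...,1]+.22)<.06)
P=D[m][:,:2].astype(np.float32)*1000;print(cv2.minAreaRect(P),m.sum())
E
```

```text
t: 19.25
tcp_pos: [0.5083, 0.2333, -0.0184]
tool_rot: [0.924, 0.383, 0.0, 0.0]
force: [-0.2, 0.1, 6.1]
finger_gap: 0.318
gripper_force: 49.9
t: 19.75
tcp_pos: [0.5081, 0.2332, -0.0192]
tool_rot: [0.924, 0.383, -0.0, -0.0]
force: [0.1, -0.0, 0.3]
finger_gap: 0.476
gripper_force: 0.0
t: 20.25
tcp_pos: [0.5078, 0.2331, 0.1146]
tool_rot: [0.924, 0.383, -0.0, -0.0]
force: [-0.2, -1.0, 0.3]
finger_gap: 0.472
gripper_force: 0.0
t 20.25 tcp [0.5078 0.2331 0.1146] shift [-7.833  8.187 -0.009] turn [-0.  0.  0.] F [-0.2 -1.   0.3] gap 0.472 gf 0.0
155 [0.5599868  0.22198317 0.02065555] [0.5820345  0.24317782 0.03254738] [0.52203742 0.20089637 0.01204664]
139 [0.50877999 0.23027807 0.01914064] [0.52297087 0.24642661 0.02489985] [0.49450421 0.2158796  0.01204355]
((518.5592651367188, -219.8784637451172), (100.53952026367188, 41.789161682128906), 7.81468391418457) 1684
```

Both parts stand in the tray, with tops at 0.032 and 0.025 against the expected 0.033 and 0.022. The bar is still on the stud at 7.5°. Going for the bar.

```bash
python3 -m crank '-0.71 0.742 0 0 0 0;-0.71 0.742 0 0 0 0;-0.71 0.742 0 0 0 0;-0.71 0.742 0 0 0 0;-0.71 0.742 0 0 0 0' 0.5
python3 -m crank '-0.71 0.742 0 0 0 0;-0.71 0.742 0 0 0 0;-0.71 0.742 0 0 0 0;-0.71 0.742 0 0 0 0;-0.71 0.742 0 0 0 0'
python3 -m crank '-0.73 0.77 0 0 0 0;0 0 0 0 0 0.09;0 0 0 0 0 0.09;0 0 0 0 0 0.09;0 0 0 0 0 0.09'
python3 -m crank '0 0 0 0 0 0.057;0 0 0 0 0 0;0 0 0 0 0 0;0 0 0 0 0 0;0 0 0 0 0 0'
python3 go.py .518 -.220 .026 7.5
```

```text
t: 20.8
tcp_pos: [0.5127, 0.0264, 0.1135]
tool_rot: [0.924, 0.383, 0.0, 0.0]
force: [0.9, -0.4, 0.6]
finger_gap: 0.751
gripper_force: 0.0
t: 21.3
tcp_pos: [0.5172, -0.1792, 0.1134]
tool_rot: [0.924, 0.383, 0.0, 0.0]
force: [0.2, 0.6, -0.2]
finger_gap: 0.754
gripper_force: 0.0
t: 21.8
tcp_pos: [0.5184, -0.2201, 0.1133]
tool_rot: [0.994, 0.107, 0.0, 0.0]
force: [-0.2, 0.4, 0.2]
finger_gap: 0.754
gripper_force: 0.0
t: 22.3
tcp_pos: [0.5186, -0.2199, 0.1131]
tool_rot: [0.998, 0.066, 0.0, 0.0]
force: [-0.4, -0.5, 0.1]
finger_gap: 0.749
gripper_force: 0.0
t 22.3 tcp [ 0.5186 -0.2199  0.1131] shift [-1.600e-02  1.000e-03  2.177e+00] turn [ 0.    -0.     0.001] F [-0.4 -0.5  0.1] gap 0.749 gf 0.0
```

```bash
python3 -m crank '0 0 0.4 0 0 0;0 0 0.45 0 0 0;0 0 0.45 0 0 0;0 0 0.4 0 0 0;0 0 0.2 0 0 0'
python3 -m crank '0 0 0.15 0 0 0;0 0 0.09 0 0 0;0 0 0 0 0 0;0 0 0 0 0 0;0 0 0 0 0 0' 0.15
python3 go.py .518 -.220 .0275 7.5
python3 - <<'E'
from h import *
b=shot("side");save(b,"side6.png",(190,190,340,340),4);C=cloud(b)
for r in range(284,336,3):print(r,[(round(float(C[r,cc,2]),3)) for cc in range(205,272,5)])
E
```

```text
t: 22.8
tcp_pos: [0.5179, -0.2194, 0.0357]
tool_rot: [0.998, 0.066, -0.001, -0.001]
force: [-1.1, 0.3, -0.0]
finger_gap: 0.754
gripper_force: 0.0
t: 23.3
tcp_pos: [0.519, -0.2202, 0.028]
tool_rot: [0.998, 0.065, 0.0, 0.0]
force: [-0.2, -0.7, 0.3]
finger_gap: 0.571
gripper_force: 0.0
t 23.3 tcp [ 0.519  -0.2202  0.028 ] shift [-0.024 -0.007  0.013] turn [ 0.001 -0.001  0.   ] F [-0.2 -0.7  0.3] gap 0.571 gf 0.0
284 [0.0, 0.002, -0.0, 0.001, -0.001, 0.156, 0.156, 0.173, 0.176, 0.172, 0.172, 0.149, -0.0, 0.002]
287 [0.0, 0.001, 0.002, 0.0, 0.001, 0.152, 0.153, 0.17, 0.172, 0.166, 0.17, 0.145, -0.001, 0.001]
290 [-0.0, -0.001, -0.001, -0.0, 0.0, 0.077, 0.149, 0.165, 0.168, 0.166, 0.166, 0.141, -0.0, 0.001]
293 [-0.0, 0.0, 0.001, 0.0, -0.0, 0.001, 0.144, 0.161, 0.165, 0.165, 0.159, 0.136, 0.001, -0.001]
296 [0.0, 0.0, -0.001, -0.001, 0.0, 0.0, 0.14, 0.139, 0.156, 0.163, 0.162, 0.132, 0.065, 0.062]
299 [-0.001, -0.003, 0.0, 0.0, 0.0, 0.001, 0.136, 0.125, 0.126, 0.163, 0.162, 0.129, 0.063, 0.063]
302 [-0.002, -0.001, 0.0, 0.0, -0.001, -0.001, 0.132, 0.129, 0.13, 0.162, 0.161, 0.126, 0.062, 
[... 425 characters left out ...]
063, 0.065, 0.064, 0.065, 0.064, 0.063, 0.11, 0.152, nan, 0.148, 0.146, 0.14, 0.063]
320 [0.001, 0.063, 0.062, 0.065, 0.062, 0.064, 0.062, 0.101, 0.144, 0.142, 0.136, 0.136, 0.063, 0.059]
323 [-0.001, 0.063, 0.063, 0.064, 0.063, 0.063, 0.061, 0.085, 0.136, 0.133, 0.13, 0.121, 0.058, 0.015]
326 [-0.002, 0.064, 0.063, 0.063, 0.062, 0.063, 0.063, 0.079, 0.126, 0.113, 0.112, 0.112, 0.015, 0.015]
329 [0.002, 0.063, 0.063, 0.063, 0.062, 0.057, 0.057, 0.067, 0.116, 0.109, 0.107, 0.015, 0.015, 0.016]
332 [0.001, 0.063, 0.061, 0.059, 0.054, 0.015, 0.03, 0.034, 0.077, 0.072, 0.069, 0.017, 0.015, 0.015]
335 [0.0, 0.002, 0.014, 0.016, 0.015, 0.015, 0.018, 0.031, 0.068, 0.028, 0.018, 0.014, 0.014, 0.016]
```

View pics/side6.png

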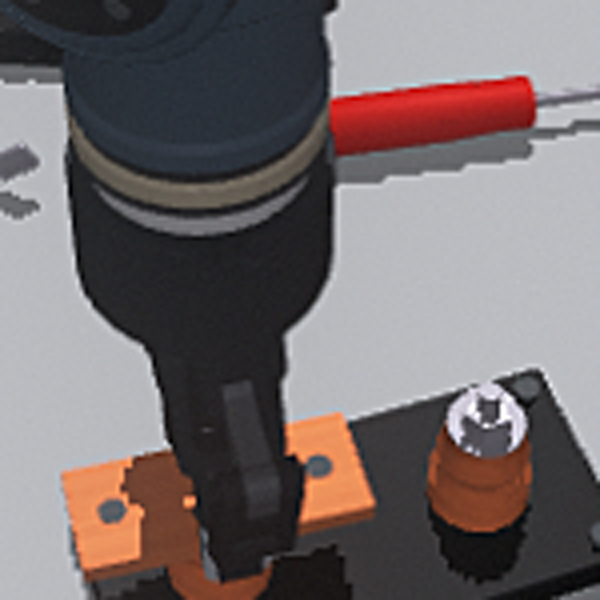

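The fingers straddle the bar's middle, with the near finger ending at (235,575), just below the bar's edge at (330,520). I'll check that tip's height precisely.

```bash
python3 - <<'E'
from h import *
b=shot("side");C=cloud(b)
for r in range(329,340):print(r,[tuple((C[r,cc,1:]*1000).round().tolist()) for cc in range(240,266,4)])
E
```

```text
329 [(-248.0, 67.0), (-278.0, 114.0), (-276.0, 110.0), (-277.0, 110.0), (-249.0, 64.0), (-221.0, 17.0), (-220.0, 15.0)]
330 [(-249.0, 65.0), (-280.0, 114.0), (-277.0, 109.0), (-257.0, 76.0), (-251.0, 64.0), (-220.0, 13.0), (-222.0, 15.0)]
331 [(-232.0, 35.0), (-278.0, 108.0), (-259.0, 76.0), (-256.0, 72.0), (-250.0, 60.0), (-224.0, 16.0), (-224.0, 15.0)]
332 [(-231.0, 32.0), (-254.0, 68.0), (-259.0, 75.0), (-257.0, 71.0), (-232.0, 28.0), (-223.0, 13.0), (-225.0, 14.0)]
333 [(-233.0, 31.0), (-253.0, 63.0), (-259.0, 72.0), (-258.0, 69.0), (-227.0, 17.0), (-228.0, 17.0), (-227.0, 15.0)]
334 [(-234.0, 31.0), (-252.0, 59.0), (-259.0, 70.0), (-235.0, 29.0), (-228.0, 17.0), (-228.0, 15.0), (-229.0, 15.0)]
335 [(-235.0, 30.0), (-252.0, 57.0), (-236.0, 29.0), (-238.0, 31.0), (-230.0, 16.0), (-231.0, 17.0), (-230.0, 14.0)]
336 [(-236.0, 30.0), (-237.0, 30.0), (-237.0, 28.0), (-232.0, 18.0), (-231.0, 16.0), (-232.0, 17.0), (-232.0, 14.0)]
337 [(-236.0, 26.0), (-238.0, 28.0), (-239.0, 28.0), (-233.0, 18.0), (-232.0, 14.0), (-233.0, 15.0), (-233.0, 14.0)]
338 [(-234.0, 20.0), (-235.0, 21.0), (-236.0, 21.0), (-235.0, 18.0), (-233.0, 14.0), (-234.0, 14.0), (-235.0, 14.0)]
339 [(-235.0, 19.0), (-236.0, 20.0), (-237.0, 20.0), (-236.0, 17.0), (-235.0, 14.0), (-236.0, 14.0), (-236.0, 13.0)]
```

The inner tip is at about 0.056, covering the bar's 8 mm edge, so I'm gripping.

```bash
python3 -m crank '0 0 0 0 0 0;0 0 0 0 0 0;0 0 0 0 0 0;0 0 0 0 0 0;0 0 0 0 0 0' -1 80
python3 -m crank '0 0 -0.08 0 0 0;0 0 -0.15 0 0 0;0 0 -0.25 0 0 0;0 0 -0.4 0 0 0;0 0 -0.4 0 0 0'
python3 -m crank '0 0 -0.4 0 0 0;0 0 -0.4 0 0 0;0 0 -0.2 0 0 0;0 0 0 0 0 0;0 0 0 0 0 0'
python3 go.py .5159 .1243 .11 -11
python3 - <<'E'
from h import *
b=shot("side");save(b,"side7.png",(170,160,340,330),3);D=cloud(b)
hs=cv2.cvtColor(b["image"],cv2.COLOR_RGB2HSV)
m=(hs[...,0]<15)&(hs[...,1]>110)&(D[...,2]>.09)&(np.hypot(D[...,0]-.518,D[...,1]+.22)<.07)
P=D[m];print(m.sum(),np.linalg.lstsq(np.c_[P[:,:2]-[.518,-.22],np.ones(len(P))],P[:,2],rcond=None)[0] if len(P)>10 else "")
E
```

```text
t: 23.9
tcp_pos: [0.5188, -0.22, 0.0283]
tool_rot: [0.998, 0.065, 0.0, 0.0]
force: [0.0, 0.8, 4.7]
finger_gap: 0.434
gripper_force: 79.8
t: 24.4
tcp_pos: [0.5183, -0.2197, 0.0793]
tool_rot: [0.998, 0.065, -0.0, -0.0]
force: [0.4, -0.7, -2.5]
finger_gap: 0.439
gripper_force: 80.6
t: 24.9
tcp_pos: [0.5182, -0.2197, 0.1184]
tool_rot: [0.998, 0.065, -0.0, -0.0]
force: [0.1, -0.7, -2.7]
finger_gap: 0.434
gripper_force: 80.7
t 24.9 tcp [ 0.5182 -0.2197  0.1184] shift [ 1.065 -8.534  0.213] turn [-0.     0.     0.206] F [ 0.1 -0.7 -2.7] gap 0.434 gf 80.7
1463 [ 0.0359974  -0.28604697  0.15222466]
```

View pics/side7.png

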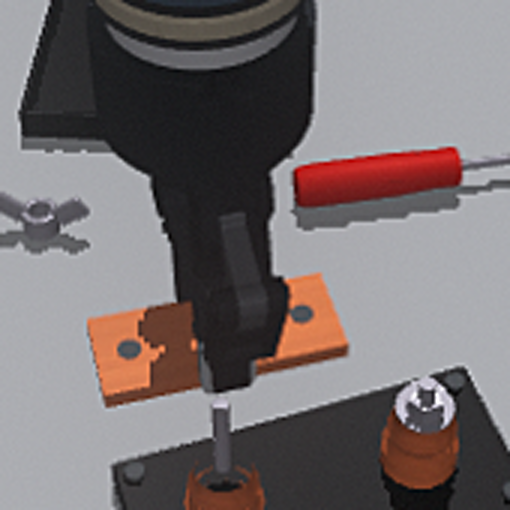

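The bar is held level at (215,345) and clear of the stud. I'm carrying it to the tray.

```bash
python3 -m crank '0.05 -0.4 0 0 0 0;0.08 -0.65 0 0 0 0;0.1 -0.8 0 0 0 0;0.1 -0.8 0 0 0 0;0.1 -0.8 0 0 0 0'
python3 -m crank '0.1 -0.8 0 0 0 0;0.1 -0.8 0 0 0 0;0.1 -0.8 0 0 0 0;0.1 -0.8 0 0 0 0;0.1 -0.8 0 0 0 0'
python3 -m crank '0.07 -0.6 0 0 0 0;0.03 -0.28 0 0 0 0;0 0 0 0 0 0.07;0 0 0 0 0 0.07;0 0 0 0 0 0.066'
python3 -m crank '0 0 0.2 0 0 0;0 0 0.4 0 0 0;0 0 0.4 0 0 0;0 0 0.2 0 0 0;0 0 0 0 0 0'
python3 go.py .5159 .1243 -.0225 -11
```

```text
t: 25.45
tcp_pos: [0.5165, -0.0784, 0.1178]
tool_rot: [0.998, 0.065, -0.001, -0.001]
force: [0.6, 0.7, -3.3]
finger_gap: 0.437
gripper_force: 80.7
t: 25.95
tcp_pos: [0.5151, 0.0827, 0.1179]
tool_rot: [0.998, 0.066, -0.001, -0.0]
force: [0.6, -0.0, -2.8]
finger_gap: 0.434
gripper_force: 80.7
t: 26.45
tcp_pos: [0.5152, 0.116, 0.1181]
tool_rot: [0.995, -0.098, -0.001, 0.0]
force: [-0.4, 0.5, -1.9]
finger_gap: 0.438
gripper_force: 80.8
t: 26.95
tcp_pos: [0.5146, 0.1156, 0.069]
tool_rot: [0.995, -0.096, -0.002, 0.0]
force: [0.1, 0.0, -2.9]
finger_gap: 0.435
gripper_force: 80.8
t 26.95 tcp [0.5146 0.1156 0.069 ] shift [-0.    -0.221  2.288] turn [0.001 0.002 0.   ] F [ 0.1  0.  -2.9] gap 0.435 gf 80.8
```

```bash
python3 -m crank '0 -0.1 0.3 0 0 0;0 -0.12 0.4 0 0 0;0 0 0.4 0 0 0;0 0 0.4 0 0 0;0 0 0.25 0 0 0'
python3 -m crank '0 0 0.15 0 0 0;0 0 0.1 0 0 0;0 0 0 0 0 0;0 0 0 0 0 0;0 0 0 0 0 0'
python3 go.py .5159 .1243 -.0225 -11
```

```text
t: 27.45
tcp_pos: [0.5176, 0.1247, -0.0004]
tool_rot: [0.995, -0.096, -0.0, -0.0]
force: [-0.2, -0.4, -3.4]
finger_gap: 0.434
gripper_force: 80.8
t: 27.95
tcp_pos: [0.5182, 0.1245, -0.0088]
tool_rot: [0.995, -0.096, 0.001, -0.0]
force: [0.8, 0.2, -3.0]
finger_gap: 0.435
gripper_force: 80.8
t 27.95 tcp [ 0.5182  0.1245 -0.0088] shift [-0.055  0.016  0.342] turn [-0.    -0.001 -0.   ] F [ 0.8  0.2 -3. ] gap 0.435 gf 80.8
```

```bash
python3 -m crank '0 0 0.1 0 0 0;0 0 0.1 0 0 0;0 0 0.06 0 0 0;0 0 0.03 0 0 0;0 0 0 0 0 0'
python3 -m crank '0 0 0.025 0 0 0;0 0 0 0 0 0;0 0 0.025 0 0 0;0 0 0 0 0 0;0 0 0 0 0 0'
```

```text
t: 28.45
tcp_pos: [0.5174, 0.1245, -0.0213]
tool_rot: [0.995, -0.096, -0.0, 0.0]
force: [-0.5, 1.1, -3.9]
finger_gap: 0.437
gripper_force: 80.8
t: 28.95
tcp_pos: [0.5178, 0.1245, -0.0226]
tool_rot: [0.995, -0.096, 0.0, -0.0]
force: [-0.8, 0.1, 1.7]
finger_gap: 0.435
gripper_force: 81.3
```

Contact (the load changed from -3 to +1.7 N). One more small step, then release and rise.

```bash
python3 -m crank '0 0 0.015 0 0 0;0 0 0 0 0 0;0 0 0 0 0 0;0 0 0 0 0 0;0 0 0 0 0 0'
python3 -m crank '0 0 0 0 0 0;0 0 0 0 0 0;0 0 0 0 0 0;0 0 0 0 0 0;0 0 0 0 0 0' 0.15
python3 -m crank '0 0 -0.1 0 0 0;0 0 -0.4 0 0 0;0 0 -0.8 0 0 0;0 0 -0.9 0 0 0;0 0 -0.9 0 0 0'
python3 -m crank '0 1 -0.5 0 0 0;0 1 -0.5 0 0 0;0 1 0 0 0 0;0 1 0 0 0 0;0 0 0 0 0 0'
python3 - <<'E'
from h import *
a=shot("top");b=shot("side")
im=np.vstack([a["image"][140:270,130:330],b["image"][110:240,160:360]]);cv2.imwrite("pics/fin.png",cv2.resize(im,None,fx=2.2,fy=2.2)[...,::-1])
D=cloud(b);hs=cv2.cvtColor(b["image"],cv2.COLOR_RGB2HSV)
m=(hs[...,0]<15)&(hs[...,1]>110)&(np.hypot(D[...,0]-.518,D[...,1]-.1245)<.07)
m=cv2.erode(m.astype(np.uint8),np.ones((3,3)))>0
P=D[m];print(m.sum(),np.percentile(P[:,2],[2,50,98]),np.linalg.lstsq(np.c_[P[:,:2]-P[:,:2].mean(0),np.ones(len(P))],P[:,2],rcond=None)[0])
print(cv2.minAreaRect(P[:,:2].astype(np.float32)*1000),telemetry.sense()["t"])
E
```

```text
t: 29.45
tcp_pos: [0.5178, 0.1245, -0.0227]
tool_rot: [0.995, -0.096, 0.0, -0.0]
force: [-1.0, -0.9, 6.0]
finger_gap: 0.439
gripper_force: 81.8
t: 29.95
tcp_pos: [0.5176, 0.1245, -0.0237]
tool_rot: [0.995, -0.096, -0.0, 0.0]
force: [-0.5, -0.8, -0.3]
finger_gap: 0.575
gripper_force: 0.0
t: 30.45
tcp_pos: [0.5171, 0.1244, 0.1016]
tool_rot: [0.995, -0.096, -0.0, 0.0]
force: [0.8, 0.5, -0.3]
finger_gap: 0.572
gripper_force: 0.0
t: 30.95
tcp_pos: [0.4868, -0.0365, 0.141]
tool_rot: [0.995, -0.099, 0.001, 0.001]
force: [1.1, 0.9, 1.2]
finger_gap: 0.574
gripper_force: 0.0
535 [0.0069429  0.0117253  0.01397513] [0.01427141 0.03216717 0.01144004]
((517.0238037109375, 121.63676452636719), (40.5015869140625, 97.04449462890625), 78.7313232421875) 31.05
```

View pics/fin.png

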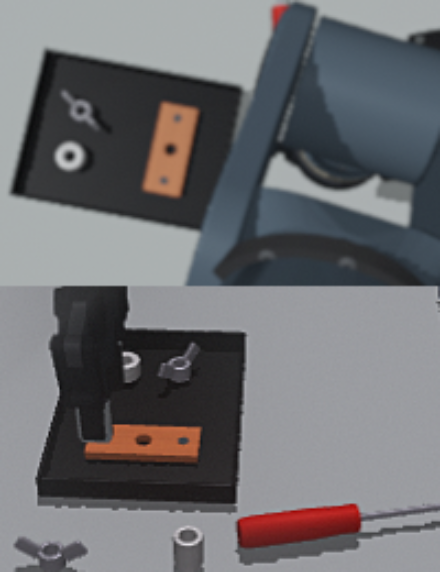

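The final views show the nut (80,108), the spacer (70,155) and the bar (172,150) all in the tray. The bar lies flat, with its top at 0.0117 against the expected 0.012, and the arm is clear. Handing in.

```bash
python3 -c "
from station import manip
print(manip.sign_off())"
```

```text
the job is handed in; nothing more can be done
None
```

The wing nut, spacer and link bar were moved in that order into the tray and set down gently, with the bar lying flat on the floor; I handed the job in at about 31 s with the arm clear of everything (sign-off returned no verdict).

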